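# Find the high rest button with a touch probe

### The arm

A 6-joint arm with a two-finger parallel gripper is mounted at the origin on a cart in front of the work surface, level with it; the furniture and walls round the work are solid. World frame = base frame: x ahead of the robot, y to its left, z up, the work surface at z = 0. Lengths are in m, angles in rad, forces in N, time in s.
With the tool pointing down it reaches from about 0.35 to 0.975 m from the base axis. Payload 4.9 kg.
Tool frame: the origin (TCP) lies on the centre line of the jaws, within the pads' length; the fingertips stand 14 mm ahead of it and the grasp point (between the pads) lies 5 mm behind it; z points along the fingers, y is the line along which they close (so a half turn about z gives the same grasp; the last joint's range is limited). The gripper opens to 85 mm and grips with 20 to 120 N. Pads are 22 mm wide; open, the fingers measure 114 mm over their backs; the gripper's body (76 mm by 85 mm) begins 54 mm behind the grasp point. The pads swing forward as they close: fully open they stand 13 mm farther back than shut.
Start: joints at [-1.463, 0.053, 1.613, -0, 1.476, -0.119], TCP at [0.141, -0.609, 0.245] pointing down, gripper open.
Joint ranges: [-3.01, 3.01], [-1.01, 2.22], [0.06, 2.58], [-1.02, 4.17], [0.09, 2.62], [-3.14, 3.14]. Speed limits (rad/s): [2.57, 2.57, 3.14, 3.14, 3.14, 3.14].

### API

Orientations are given as a rotation vector (axis times angle).
In Python, from plant import observe, grab_frame, sign_off, finder gives the robot as it stands. The module is installed in compiled form; this text tells all that it offers.
- The arm moves only by the tool play_rows, never from a script. Its argument "steps" is a list that holds one entry, the list of rows, each a list of 7 numbers: the shift along the tool's x, y, z in cm, then the turn, a rotation vector about the tool's x, y, z in degrees, then the closure, from -1 (fully open) to 1 (shut). In form: [[[dx, dy, dz, wx, wy, wz, hand], ...]]. A call has 1 to 12 rows; each row shifts and turns the commanded pose from where the row before left it, along the tool's axes as they then stand; what a row does not reach is not made up. A row lasts 1/10 s, in which the tool goes at most 50 mm and 8.59 degrees, less where a joint would pass 70% of its speed; a pose out of reach is approached as far as the arm can. A call with a gripper value outside its range is refused whole. The fingers move at their own pace and stop on an object; "grip_force" is the grip in N (left out, the last holds). Time passes only in rows, so rows that do not move let the fingers close. It gives the time, the measured TCP pose, the force, the opening and the grip force at its end, in the units of the state.
- observe(): the state, without advancing time (a new reading comes with each control period).
- grab_frame(name): name is "scene" or "side" or "wrist"; returns a dict with "image" (384x512x3 uint8, red, green, blue), "fx", "fy", "cx", "cy" (pixels), "camera_from_world" (4x4, takes a point from world to camera coordinates). Camera axes: x right, y down, z forward; pixel columns grow to the right and rows downward; lengths in m; the calibration is good to about 2 mm. A picture is of the moment at which its call begins. There is no depth.
- sign_off(): hands the job in; it is judged then, once.
Trained networks look in the newest picture that a camera, given by its name, has taken for a name from the list of things; names that differ only in an ending like _2 or _b are one class to them, and where a whole thing is asked for, a point or a joint stands for the part that bears it (a point fixed in the world has none). Each returns a list of dicts, best first, with "confidence" (0 to 1); they miss things now and then, are a little off and sometimes report something else, mostly with a low value. They report only what shows in the picture. A call takes as long as a camera call.
- finder.spot_in(camera, thing): "xy" ([column, row] in pixels, amid what is visible of it).
The state is a dict: "time_s": time; "q": joint angles; "joint_vel": joint speeds; "effort": joint torques, N m; "ee_pos": TCP position; "orientation": TCP orientation; "wrist_force": force on the tool from outside, world axes, zero at the start; "torque": the same for the moment, N m; "width": finger opening in m; "finger_force": force on a finger pad.
Only numpy, scipy, OpenCV 4.12 (cv2) and the standard library are available. Lean on these libraries where they do the work, as an engineer would, in place of code of your own. Each camera call takes 0.05 s, during which the arm holds its last target. There are 200 camera calls.

### The job

One of the four square rest buttons in the base plate stands slightly higher than the other three. Take the touch probe out of its slanting rest and, holding it upright, press its foot gently and for a moment on the middle of each button in turn to feel the heights: far left, far right, near right, near left. Then leave the probe standing upright by itself in the middle of the highest button, and do not disturb the other things on the bench.

Things in the scene. Friction and masses are not known exactly. Their poses are not given: they have to be found in the camera images.
- plate: Aluminium base plate, 170 x 170 x 20 mm, fixed, turned up to 0.3 rad. Origin at the centre of its underside, z up, x away from the robot, y to its left. In each quarter a square steel rest button, 56 x 56 mm, lies loose in a pocket. Three buttons stand 8 mm above the plate's upper face; one, in a different quarter each time, stands 11 mm above it. Pressed, they give 0.5 mm.
- rest: Grey slanting trough on a dark foot plate 120 x 80 x 8 mm, fixed, turned up to 0.3 rad; origin at the centre of that plate's underside. It holds the probe leaning 35 degrees (0.61 rad) from vertical, top towards the rest's -x (the robot). Underside of the probe at (30, 0, 28) mm in the rest's frame. The trough is 47 mm wide and ends 75 mm up the probe. The probe comes out along its own length.
- probe_mid (a point): Middle of the touch probe, half-way up its axis, 65 mm from either end. z runs along the probe from foot to grip, x and y are square to its flats. At the start it lies in the slanting rest with its y along the rest's y, and only the grip stands clear of the trough.
- probe_foot (a point): Middle of the underside of the probe's foot, 65 mm below probe_mid along the probe; same axes.
- probe: The touch probe, rigid, 130 mm high, 0.2 to 0.33 kg; origin in the middle of its underside, z towards the grip. From below: flat square steel foot 34 x 34 x 10 mm, round shank of 20 mm diameter, square collar 34 x 34 mm from 63 to 75 mm above the underside, black square grip 26 x 26 mm from 75 to 130 mm.
- spot_1 (a point): Middle of the far left button's place, level with the plate's upper face, 20 mm above the bench (the button's top is 8 or 11 mm above this point); at (+45, +45) mm in the plate's frame.
- spot_2 (a point): Middle of the far right button's place, level with the plate's upper face, 20 mm above the bench (the button's top is 8 or 11 mm above this point); at (+45, -45) mm in the plate's frame.
- spot_3 (a point): Middle of the near right button's place, level with the plate's upper face, 20 mm above the bench (the button's top is 8 or 11 mm above this point); at (-45, -45) mm in the plate's frame.
- spot_4 (a point): Middle of the near left button's place, level with the plate's upper face, 20 mm above the bench (the button's top is 8 or 11 mm above this point); at (-45, +45) mm in the plate's frame.
- kapton_roll_mid (a point): Bystander: roll of orange tape lying flat beside the rest, 60 mm across, 18 mm high; its middle.
- lens_case_mid (a point): Bystander: small grey case, 53 x 65 x 25 mm; its middle.
- driver_red_mid (a point): Bystander: red-handled screwdriver lying flat, 172 mm long along its y, 22 mm high; its middle.
- cup_screws_mid (a point): Bystander: open round parts cup, 62 mm across, 31 mm high; its middle.

How it is judged:
On the way, in this order (a step that is already met when the one before it is completed fails the run):
1. the upright probe's foot is pressed on the far left button (horizontal distance between probe_foot and spot_1 below 0.02 m and z of probe_foot in the frame of plate below 0.034 m and angle between probe's own z axis and vertical below 0.2 rad and contact force between plate and anything else above 3.7 N), for 0.1 s.
2. the upright probe's foot is pressed on the far right button (horizontal distance between probe_foot and spot_2 below 0.02 m and z of probe_foot in the frame of plate below 0.034 m and angle between probe's own z axis and vertical below 0.2 rad and contact force between plate and anything else above 3.7 N), for 0.1 s.
3. the upright probe's foot is pressed on the near right button (horizontal distance between probe_foot and spot_3 below 0.02 m and z of probe_foot in the frame of plate below 0.034 m and angle between probe's own z axis and vertical below 0.2 rad and contact force between plate and anything else above 3.7 N), for 0.1 s.
4. the upright probe's foot is pressed on the near left button (horizontal distance between probe_foot and spot_4 below 0.02 m and z of probe_foot in the frame of plate below 0.034 m and angle between probe's own z axis and vertical below 0.2 rad and contact force between plate and anything else above 3.7 N), for 0.1 s.
At the end, for the whole second after the job is handed in: The probe stands released, at rest and upright (within 3 degrees) on the highest button, its foot's middle within 15 mm of that button's place; its underside is then 29.6 to 32.5 mm above the bench (only the highest button, at 31 mm, gives that) ((horizontal distance between probe_foot and spot_1 below 0.015 m or horizontal distance between probe_foot and spot_2 below 0.015 m or horizontal distance between probe_foot and spot_3 below 0.015 m or horizontal distance between probe_foot and spot_4 below 0.015 m) and z of probe_foot in the frame of plate between 0.0296 and 0.0325 m and angle between probe's own z axis and vertical below 0.06 rad and contact force between probe and the fingers below 0.05 N and linear speed of probe below 0.01 m/s); the robot touches nothing.
It fails at once if the plate or a button is loaded with more than 100 N (pressed hard or dropped upon) (contact force between plate and anything else above 100 N).
It fails at once if a bystander (kapton roll) is moved more than 30 mm (distance of kapton_roll_mid from where it was at the start of the episode above 0.03 m).
It fails at once if a bystander (lens case) is moved more than 30 mm (distance of lens_case_mid from where it was at the start of the episode above 0.03 m).
It fails at once if a bystander (driver red) is moved more than 30 mm (distance of driver_red_mid from where it was at the start of the episode above 0.03 m).
It fails at once if a bystander (cup screws) is moved more than 30 mm (distance of cup_screws_mid from where it was at the start of the episode above 0.03 m).
It also fails if it takes over 45 s, if anything falls off the work surface, if the arm or the gripper's body presses on something with over 40 N, if the wrist force passes 120 N, or if a joint passes its speed limit or range.

## Working session

There is one attempt and no reset: what is moved stays moved. The work goes in short steps, Python scripts to look and compute and a tool call to move; the robot and the scene stay as the last step left them, time stands still between calls to the robot, and variables do not carry over. Pictures are saved under pics/ and viewed, at most 10 in all, crops included, and the job is handed in when it is done.

Besides the shell and the picture viewer there is one more tool, called after "Call:" as name([rows], argument=value, ...), one row to a line, values as JSON. play_rows: Moves the arm, as the interface text tells. Its arguments: {"type":"object","properties":{"steps":{"type":"array"},"grip_force":{"type":"number"}},"required":["steps"]}

```bash
mkdir -p pics; cat > h.py <<'E'
import numpy as np, cv2
from plant import observe, grab_frame, sign_off, finder
from scipy.spatial.transform import Rotation as R
def pix(f,p):
    p=np.atleast_2d(p); c=(f["camera_from_world"]@np.c_[p,np.ones(len(p))].T)[:3]
    return np.c_[f["fx"]*c[0]/c[2]+f["cx"], f["fy"]*c[1]/c[2]+f["cy"]]
def ray(f,uv):
    T=np.linalg.inv(f["camera_from_world"]); d=T[:3,:3]@[(uv[0]-f["cx"])/f["fx"],(uv[1]-f["cy"])/f["fy"],1]
    return T[:3,3],d
def atz(f,uv,z):
    o,d=ray(f,uv); return o+d*(z-o[2])/d[2]
def save(f,n): cv2.imwrite("pics/"+n,f["image"][:,:,::-1])
E
python3 - <<'E'
from h import *
for c in ["scene","side"]:
    f=grab_frame(c); save(f,c+"0.png"); print(c,np.linalg.inv(f["camera_from_world"])[:3,3].round(3),f["fx"])
    for t,z in [("plate",.02),("rest",.03),("probe",.08),("probe_mid",.08),("spot_1",.028),("kapton_roll_mid",.009),("lens_case_mid",.012),("driver_red_mid",.011),("cup_screws_mid",.015)]:
        for d in finder.spot_in(c,t)[:4]: print(t,np.round(d["xy"],0),round(d["confidence"],2),atz(f,d["xy"],z).round(3))
o=observe(); print(o)
E
```

```text
scene [-0.337  0.852  1.287] 430.4757165513419
plate [258. 205.] 0.64 [0.485 0.098 0.02 ]
rest [203. 244.] 0.71 [0.471 0.378 0.03 ]
probe_mid [204. 230.] 0.7 [0.487 0.357 0.08 ]
spot_1 [257. 209.] 0.96 [0.465 0.121 0.028]
spot_1 [149. 253.] 0.49 [0.575 0.542 0.028]
kapton_roll_mid [152. 249.] 0.51 [0.593 0.52  0.009]
lens_case_mid [167. 274.] 0.51 [0.466 0.541 0.012]
driver_red_mid [308. 204.] 0.45 [ 0.363 -0.057  0.011]
cup_screws_mid [258. 207.] 0.67 [0.48  0.104 0.015]
side [0.19  1.063 0.778] 399.5411174995436
plate [258. 206.] 0.77 [0.469 0.117 0.02 ]
plate [226. 264.] 0.56 [0.48 0.38 0.02]
rest [227. 264.] 0.97 [0.472 0.387 0.03 ]
rest [256. 206.] 0.31 [0.47 0.13 0.03]
probe [224. 239.] 0.96 [0.492 0.352 0.08 ]
probe_mid [224. 241.] 0.74 [0.49  0.358 0.08 ]
spot_1 [257. 210.] 0.97 [0.464 0.145 0.028]
lens_case_mid [203. 318.] 0.9 [0.475 0.544 0.012]
driver_red_mid [298. 177.] 0.58 [ 0.386 -0.091  0.011]
cup_screws_mid [314. 147.] 0.7 [ 0.367 -0.309  0.015]
cup_screws_mid [204. 319.] 0.24 [0.471 0.551 0.015]
{'time_s': 1.0, 'q': array([-1.46300921e+00,  5.27153052e-02,  1.61291342e+00,  8.86662307e-06,
        1.47599371e+00, -1.19001416e-01]), 'joint_vel': array([ 7.22715954e-04,  1.16372169e-04, -1.03936408e-03,  8.54846447e-04,
       -2.34850518e-05,  1.11523823e-03]), 'effort': array([ 6.99643624e-04, -3.93689704e+01, -3.70472324e+01, -1.71272568e-04,
        3.91097064e-04,  2.30249083e-05]), 'ee_pos': array([ 0.14053035, -0.60897328,  0.24528605]), 'orientation': array([-3.12138719e+00, -3.55470981e-01, -1.41270658e-05]), 'wrist_force': array([0.00981032, 0.47547962, 0.34298583]), 'torque': array([-0.03672291,  0.0072112 ,  0.03507012]), 'finger_force': 0.0, 'width': 0.0854216385335062}
```

```bash
python3 - <<'E'
import cv2
a=cv2.imread("pics/scene0.png")[130:310,110:350]; b=cv2.imread("pics/side0.png")[120:350,150:370]
cv2.imwrite("pics/a.png",cv2.resize(a,(800,600),interpolation=2)); cv2.imwrite("pics/b.png",cv2.resize(b,None,fx=2.6,fy=2.6,interpolation=2))
E
```

```text
(no output)
```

View pics/a.png

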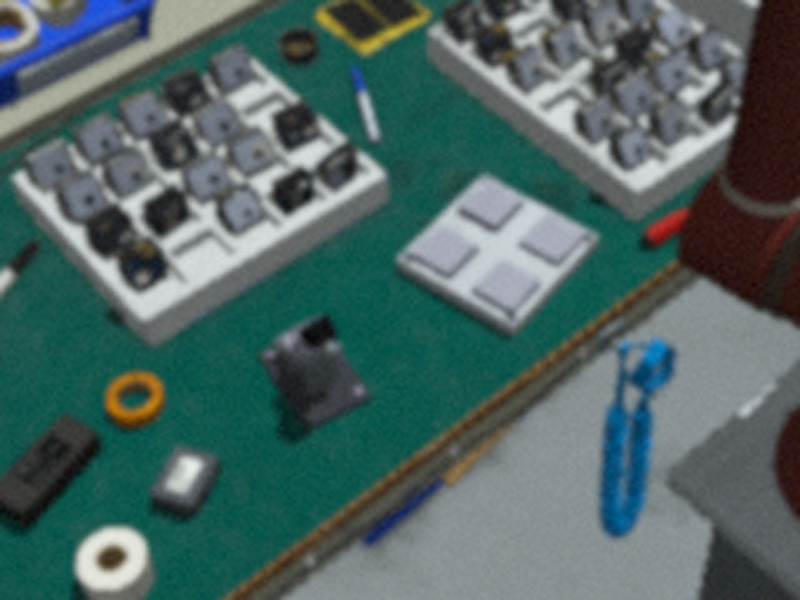

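View pics/b.png

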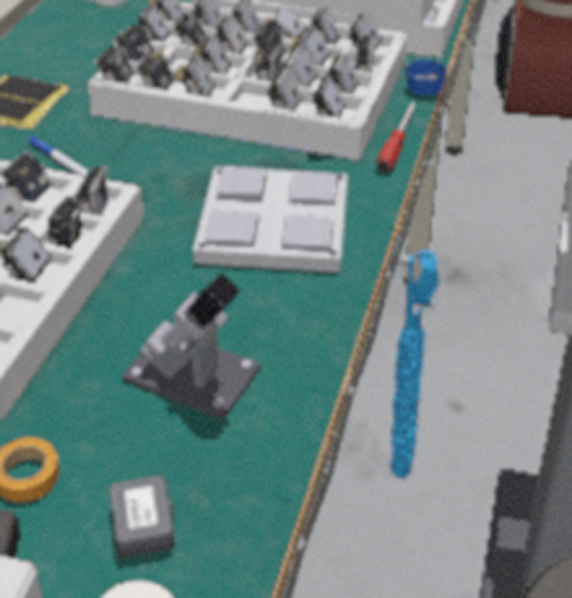

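The pictures show the plate with four buttons near (490,255) in the first crop. The rest holds the probe, its black grip leaning towards the robot, at about (320,330) in the first crop and (213,300) in the second. The way across is clear, so I'll go over for a close look.

Call:
play_rows([
  [[3.9,-2.4,-1.2,0,0,0,-1],[3.9,-2.4,-1.2,0,0,0,-1],[3.9,-2.4,-1.2,0,0,0,-1],[3.9,-2.4,-1.2,0,0,0,-1],[3.9,-2.4,-1.2,0,0,0,-1],[3.9,-2.4,-1.2,0,0,0,-1],[3.9,-2.4,-1.2,0,0,0,-1],[3.9,-2.4,-1.2,0,0,0,-1],[1.1,-4.8,0,0,0,0,-1],[1.1,-4.8,0,0,0,0,-1],[1.1,-4.8,0,0,0,0,-1],[1.1,-4.8,0,0,0,0,-1]],
])

```text
time_s: 2.2
ee_pos: [0.4007, -0.1529, 0.3414]
orientation: [3.121, 0.355, 0.001]
wrist_force: [0.2, 0.9, -0.0]
width: 0.0853
finger_force: 0.0
```

Call:
play_rows([
  [[1.1,-4.8,0,0,0,-4,-1],[1.1,-4.8,0,0,0,-4,-1],[1.1,-4.8,0,0,0,-4,-1],[1.1,-4.8,0,0,0,0,-1],[1.1,-4.8,0,0,0,0,-1],[0,0,0,0,0,0,-1]],
])

```text
time_s: 2.8
ee_pos: [0.3684, 0.0936, 0.3418]
orientation: [-3.062, -0.696, -0.002]
wrist_force: [0.3, -0.7, 0.3]
width: 0.0855
finger_force: 0.0
```

```bash
python3 - <<'E'
from h import *
o=observe(); print(o["ee_pos"],R.from_rotvec(o["orientation"]).as_matrix().round(3),o["time_s"])
f=grab_frame("wrist"); save(f,"w1.png")
for t,z in [("plate",.02),("rest",.03),("probe",.08),("spot_1",.028)]:
    for d in finder.spot_in("wrist",t)[:4]: print(t,np.round(d["xy"],0),round(d["confidence"],2),atz(f,d["xy"],z).round(3))
E
```

```text
[0.36837342 0.09359816 0.34184867] [[ 0.902  0.433  0.001]
 [ 0.433 -0.902  0.002]
 [ 0.002 -0.001 -1.   ]] 2.8
plate [292.  70.] 0.91 [0.491 0.094 0.02 ]
rest [110.  12.] 0.75 [0.45  0.335 0.03 ]
spot_1 [292.  74.] 0.77 [0.486 0.092 0.028]
```

View pics/w1.png

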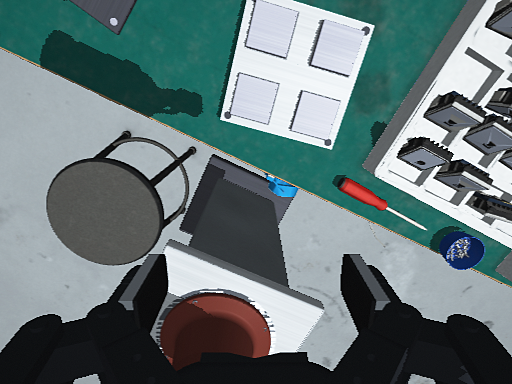

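The wrist view shows the four buttons at about (272,27), (339,47), (255,98) and (317,115). The rest is just at the top left edge. Next I'll go to the tilted standoff before the probe.

Call:
play_rows([
  [[0,0,0,0,0,8.5,-1],[0,0,0,0,0,8.5,-1],[0,0,0,0,0,8.5,-1],[-0.3,-4.6,1.0,0,0,0,-1],[-0.3,-4.6,1.0,0,0,0,-1],[-0.3,-4.6,1.0,0,0,0,-1],[-0.3,-4.6,1.0,0,0,0,-1],[-0.3,-4.6,1.0,0,0,0,-1],[-0.3,-4.6,1.0,0,0,0,-1],[0,0,0,0,7,0,-1],[0,0,0,0,7,0,-1],[0,0,0,0,7,0,-1]],
])

```text
time_s: 4.25
ee_pos: [0.3564, 0.3638, 0.281]
orientation: [3.085, -0.019, 0.578]
wrist_force: [-0.2, 0.1, 0.2]
width: 0.0855
finger_force: 0.0
```

```bash
python3 - <<'E'
from h import *
o=observe(); print(o["ee_pos"],R.from_rotvec(o["orientation"]).as_matrix().round(3),o["time_s"])
f=grab_frame("wrist"); save(f,"w2.png"); np.savez("w2.npz",**f)
for t,z in [("plate",.02),("rest",.03),("probe",.1),("probe_mid",.08),("spot_1",.028)]:
    for d in finder.spot_in("wrist",t)[:4]: print(t,np.round(d["xy"],0),round(d["confidence"],2),atz(f,d["xy"],z).round(3))
E
```

```text
[0.3564244  0.36383665 0.28103997] [[ 0.932 -0.012  0.362]
 [-0.011 -1.    -0.005]
 [ 0.362  0.001 -0.932]] 4.25
plate [442. 133.] 0.77 [0.487 0.105 0.02 ]
rest [265. 143.] 0.67 [0.473 0.347 0.03 ]
probe [255. 125.] 0.64 [0.478 0.36  0.1  ]
probe_mid [443. 133.] 0.62 [0.472 0.141 0.08 ]
probe_mid [255. 124.] 0.59 [0.484 0.36  0.08 ]
spot_1 [446. 132.] 0.94 [0.486 0.104 0.028]
spot_1 [265. 143.] 0.73 [0.474 0.347 0.028]
```

View pics/w2.png

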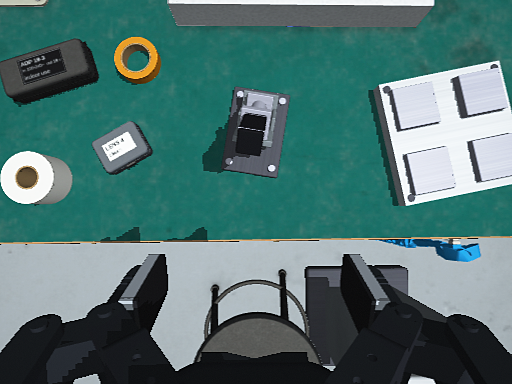

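```bash
python3 - <<'E'
import cv2,numpy as np
im=cv2.imread("pics/w2.png")
a=cv2.resize(im[80:190,200:310],None,fx=5,fy=5,interpolation=2)[:,:,:]
b=cv2.resize(im[55:215,365:512],None,fx=1.7,fy=3.4,interpolation=2)
cv2.imwrite("pics/c.png",np.hstack([a,np.vstack([b,np.zeros((6,b.shape[1],3),np.uint8)])[:550]]))
E
```

```text
(no output)
```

View pics/c.png

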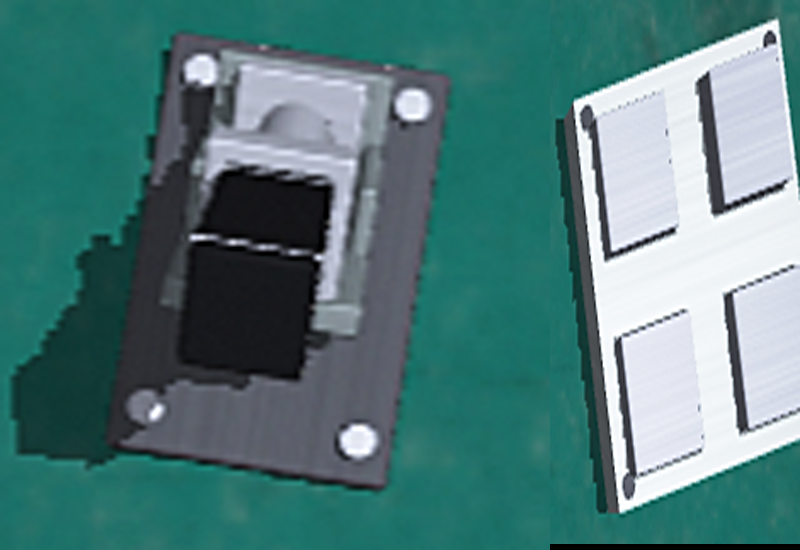

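```bash
cat > fit.py <<'E'
from h import *
from scipy.optimize import least_squares
f=dict(np.load("w2.npz"))
def body(p,L): return np.array([[*(R.from_euler('z',p[2]).as_matrix()@np.array(l)/1000+[p[0],p[1],0])] for l in L])
def fit(L,uv,p0):
    s=least_squares(lambda p:(pix(f,body(p,L))-uv).ravel(),p0); print(s.x.round(4),s.fun.round(1)); return s.x
rl=[(60,40,8),(60,-40,8),(-60,-40,8),(-60,40,8)]; ruv=np.array([(235,87),(289.6,95.6),(276.6,177.4),(221.6,168.6)])
fit(rl,ruv,[.47,.37,0])
s,c=np.sin(np.radians(35)),np.cos(np.radians(35))
g=[(30-130*s+a*c,b,28+130*c+a*s) for a,b in [(13,13),(13,-13),(-13,13),(-13,-13)]]
guv=np.array([(238,127.4),(264.4,131.6),(236,152),(260,156)])
fit(g,guv,[.47,.37,0])
r=fit(rl+g,np.vstack([ruv,guv]),[.47,.37,0])
pl=[(85,85,20),(85,-85,20),(-85,85,20)]
p=fit(pl,np.array([(379.7,84.4),(499.1,60.9),(405,205.9)]),[.48,.1,0])
print(body(p,[(45,45,20),(45,-45,20),(-45,-45,20),(-45,45,20)]).round(3))
np.savez("fit.npz",r=r,p=p)
yaw=r[2]; G=body(r,[(30-100*s,0,28+100*c)])[0]
x=np.array([c*np.cos(yaw),c*np.sin(yaw),s]); z=np.array([s*np.cos(yaw),s*np.sin(yaw),-c]); y=np.cross(z,x)
T=np.c_[x,y,z]; print("grasp",G.round(4))
o=observe(); Rc=R.from_rotvec(o["orientation"]).as_matrix()
print("turn deg (tool)",np.degrees(R.from_matrix(Rc.T@T).as_rotvec()).round(1))
for back in (.1,0): 
    t=G+z*(.005-back); print("tcp",t.round(4),"shift cm in present tool",(100*Rc.T@(t-o["ee_pos"])).round(2),"in target tool",(100*T.T@(t-o["ee_pos"])).round(2))
E
python3 fit.py
```

```text
[ 0.4935  0.3589 -0.1711] [-0.5 -1.1  0.8 -0.8  0.7  1.  -0.9  0.8]
[ 0.4957  0.3588 -0.1721] [-0.1 -0.1  0.2  0.  -0.8 -0.   0.7  0.1]
[ 0.495   0.3588 -0.1728] [-0.4 -2.1  0.9 -1.8  0.6  0.  -1.  -0.3 -0.1  0.7  0.2  0.8 -0.8  0.6
  0.7  0.8]
[0.4862 0.0898 0.1803] [-0.7 -0.1  0.4  0.3  0.3 -0.1]
[[0.522 0.142 0.02 ]
 [0.539 0.054 0.02 ]
 [0.45  0.038 0.02 ]
 [0.434 0.126 0.02 ]]
grasp [0.468  0.3635 0.1099]
turn deg (tool) [-4.4 14.   8.2]
tcp [0.4144 0.3729 0.1877] shift cm in present tool [ 2.1  -0.94 10.88] in target tool [-0.79 -1.87 10.93]
tcp [0.4709 0.363  0.1058] shift cm in present tool [ 4.460e+00 -2.000e-02  2.055e+01] in target tool [-0.79 -1.87 20.93]
```

Call:
play_rows([
  [[0,0,0,-2.2,7,4.1,-1],[0,0,0,-2.2,7,4.1,-1],[-0.4,-0.9,4,0,0,0,-1],[-0.4,-0.9,4,0,0,0,-1],[0,0,2.8,0,0,0,-1],[0,0,0,0,0,0,-1],[0,0,0,0,0,0,-1]],
], grip_force=50)

```text
time_s: 5.25
ee_pos: [0.413, 0.3725, 0.1885]
orientation: [2.936, -0.254, 0.925]
wrist_force: [0.8, 0.1, 1.6]
width: 0.0852
finger_force: 0.0
```

```bash
python3 fit.py | tail -4; python3 - <<'E'
from h import *
f=grab_frame("wrist"); save(f,"w3.png")
E
```

```text
grasp [0.468  0.3635 0.1099]
turn deg (tool) [0.1 0.  0. ]
tcp [0.4144 0.3729 0.1877] shift cm in present tool [ 0.06 -0.06  0.14] in target tool [ 0.06 -0.06  0.14]
tcp [0.4709 0.363  0.1058] shift cm in present tool [ 0.06 -0.07 10.14] in target tool [ 0.06 -0.06 10.14]
```

View pics/w3.png

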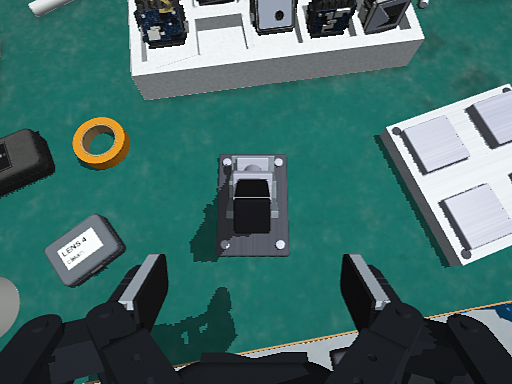

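The grip sits at (252,205), centred between the jaws and square to them. I'll advance and close.

Call:
play_rows([
  [[0,-0.1,3.5,0,0,0,-1],[0,0,3.3,0,0,0,-1],[0,0,2,0,0,0,-1],[0,0,1,0,0,0,-1],[0,0,0,0,0,0,-1],[0,0,0,0,0,0,0.3],[0,0,0,0,0,0,1],[0,0,0,0,0,0,1],[0,0,0,0,0,0,1],[0,0,0,0,0,0,1],[0,0,0,0,0,0,1]],
], grip_force=60)

```text
time_s: 6.4
ee_pos: [0.4676, 0.3647, 0.109]
orientation: [2.937, -0.252, 0.928]
wrist_force: [-5.9, -2.2, 6.8]
width: 0.0256
finger_force: 59.2
```

Call:
play_rows([
  [[0,0,-0.5,0,0,0,1],[0,0,-1.5,0,0,0,1],[0,0,-2.5,0,0,0,1],[0,0,-3,0,0,0,1],[0,0,-3,0,0,0,1],[0,0,-2.5,0,0,0,1],[0,0,0,0,0,0,1]],
])

```text
time_s: 7.1
ee_pos: [0.3936, 0.3788, 0.2176]
orientation: [2.941, -0.251, 0.932]
wrist_force: [1.0, 0.5, -1.7]
width: 0.0254
finger_force: 60.2
```

Call:
play_rows([
  [[0,0,0,0,-5,0,1],[0,0,0,0,-6,0,1],[0,0,0,0,-6,0,1],[0,0,0,0,-6,0,1],[0,0,0,0,-6,0,1],[0,0,0,0,-6,0,1],[0,0,0,0,0,0,1],[0,0,0,0,0,0,1]],
])

```text
time_s: 7.9
ee_pos: [0.3942, 0.3764, 0.2127]
orientation: [3.127, -0.27, 0.001]
wrist_force: [-0.6, -0.2, -2.9]
width: 0.0252
finger_force: 60.1
```

```bash
cat > go.py <<'E'
from h import *
import sys
p=np.load("fit.npz")["p"]; o=observe(); Rc=R.from_rotvec(o["orientation"]).as_matrix()
yaw=float(sys.argv[1]) if len(sys.argv)>1 else p[2]
c,s=np.cos(yaw),np.sin(yaw); T=np.array([[c,s,0],[s,-c,0],[0,0,-1]])
print("pos",o["ee_pos"].round(4),"F",o["wrist_force"].round(1),"w",o["width"].round(4),"t",o["time_s"])
print("turn deg",np.degrees(R.from_matrix(Rc.T@T).as_rotvec()).round(1))
for i,(a,b) in enumerate([(45,45),(45,-45),(-45,-45),(-45,45)]):
    g=np.array([p[0]+(np.cos(p[2])*a-np.sin(p[2])*b)/1000,p[1]+(np.sin(p[2])*a+np.cos(p[2])*b)/1000,o["ee_pos"][2]])
    print(i+1,g[:2].round(4),"shift cm after turn",(100*T.T@(g-o["ee_pos"])).round(2))
E
python3 go.py; python3 - <<'E'
from h import *
f=grab_frame("wrist"); g=grab_frame("side"); cv2.imwrite("pics/d.png",np.vstack([f["image"][150:,:,::-1],g["image"][100:330,:,::-1]]))
E
```

```text
Traceback (most recent call last):
  File "go.py", line 6, in <module>
    print("pos",o["ee_pos"].round(4),"F",o["wrist_force"].round(1),"w",o["width"].round(4),"t",o["time_s"])
                                                                       ^^^^^^^^^^^^^^^^
AttributeError: 'float' object has no attribute 'round'
```

View pics/d.png

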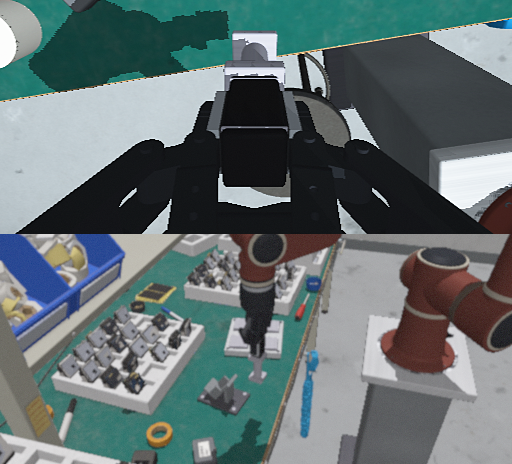

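```bash
sed -i 's/o\["width"\].round(4)/round(o["width"],4)/' go.py; python3 go.py; python3 - <<'E'
from h import *
f=grab_frame("wrist"); o=observe(); Rc=R.from_rotvec(o["orientation"]).as_matrix()
L=[]
for h in (10,75,130):
    for a,b in [(1,1),(1,-1),(-1,-1),(-1,1)]:
        k=.013 if h==130 else .017; L.append([a*k,b*k,(102-h)/1000])
for t in (0,3):
    Q=R.from_euler('y',t,degrees=True).apply(np.array(L)); P=o["ee_pos"]+(Q+[0,0,-.005])@Rc.T; print(t,pix(f,P).round(0).tolist())
i=f["image"][165:345,190:330,::-1]; cv2.imwrite("pics/e.png",cv2.resize(i,None,fx=3.3,fy=3.3,interpolation=2))
E
```

```text
pos [0.3934 0.3769 0.2133] F [ 0.6  0.8 -2.7] w 0.0255 t 8.0
turn deg [  0.1  -0.  -20.1]
1 [0.5224 0.1422] shift cm after turn [ 8.48 25.41  0.  ]
2 [0.5385 0.0536] shift cm after turn [ 8.48 34.41  0.  ]
3 [0.45   0.0375] shift cm after turn [-0.52 34.41  0.  ]
4 [0.4339 0.126 ] shift cm after turn [-0.52 25.41  0.  ]
0 [[276.0, 186.0], [230.0, 186.0], [231.0, 228.0], [275.0, 228.0], [285.0, 222.0], [222.0, 222.0], [224.0, 276.0], [283.0, 276.0], [289.0, 292.0], [218.0, 292.0], [221.0, 348.0], [286.0, 348.0]]
3 [[277.0, 180.0], [230.0, 180.0], [231.0, 222.0], [275.0, 222.0], [285.0, 220.0], [221.0, 220.0], [224.0, 273.0], [283.0, 273.0], [289.0, 297.0], [218.0, 297.0], [221.0, 349.0], [286.0, 349.0]]
```

View pics/e.png

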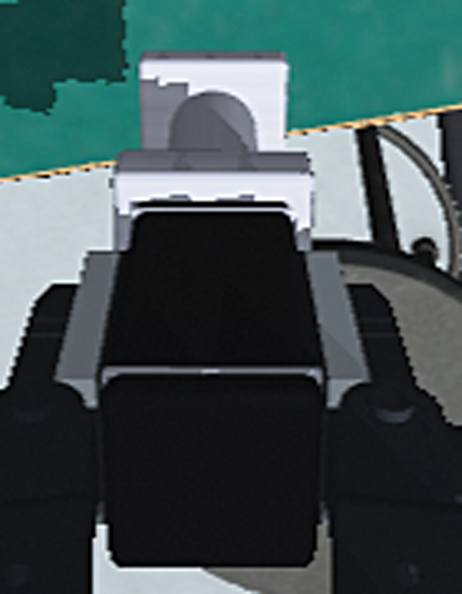

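```bash
python3 - <<'E'
from h import *
from scipy.optimize import least_squares
f=grab_frame("wrist"); o=observe(); Rc=R.from_rotvec(o["orientation"]).as_matrix()
m=np.array([(277,182.3),(233,182.3),(284.8,217.4),(224.8,217.4),(288.5,277.3),(220.3,277.3),(222,336),(286.4,336)])
def pr(p):
    L=[(17,17,10),(17,-17,10),(17,17,75),(17,-17,75),(13,13,130),(13,-13,130),(-13,-13,130),(-13,13,130)]
    Q=np.array([[a,b,p[0]-h] for a,b,h in L])/1000
    Q=R.from_euler('yx',[p[1],p[4]],degrees=True).apply(Q)+np.array([p[2],p[3],-5])/1000
    return pix(f,o["ee_pos"]+Q@Rc.T)
s=least_squares(lambda p:(pr(p)-m).ravel(),[102,0,0,0,0],loss='soft_l1'); print("height,tilt,x,y,tiltx",s.x.round(2)); print(s.fun.round(1))
E
```

```text
height,tilt,x,y,tiltx [105.32  -1.16   2.67   0.46  -0.41]
[ 0.7  1.3 -0.7  1.2  1.1 -1.9 -1.2 -2.   0.3  1.8 -0.4  1.6  0.1 -1.1
  0.1 -0.8]
```

Call:
play_rows([
  [[0,0,0,0,0,-6.7,1],[0,0,0,0,0,-6.7,1],[0,0,0,0,0,-6.7,1],[1.0,3.2,0,0,0,0,1],[1.0,3.2,0,0,0,0,1],[1.1,3.2,0,0,0,0,1],[1.1,3.2,0,0,0,0,1],[1.1,3.2,0,0,0,0,1],[1.1,3.2,0,0,0,0,1],[1.1,3.2,2,0,0,0,1],[1.0,3.0,3,0,0,0,1],[0,0,1.5,0,0,0,1]],
])

```text
time_s: 9.3
ee_pos: [0.5231, 0.1399, 0.1475]
orientation: [3.127, 0.277, -0.002]
wrist_force: [-0.0, 0.8, -3.4]
width: 0.0255
finger_force: 60.9
```

```bash
python3 go.py; python3 - <<'E'
from h import *
f=grab_frame("wrist"); g=grab_frame("side"); s=g["image"][130:280,190:330,::-1]
cv2.imwrite("pics/f.png",np.hstack([f["image"][:,100:430,::-1],cv2.resize(s,(358,384),interpolation=2)]))
E
```

```text
pos [0.5231 0.1399 0.1475] F [-0.   0.8 -3.4] w 0.0255 t 9.3
turn deg [ 0.1  0.1 -0.2]
1 [0.5224 0.1422] shift cm after turn [-0.03 -0.24  0.  ]
2 [0.5385 0.0536] shift cm after turn [-0.03  8.76  0.  ]
3 [0.45   0.0375] shift cm after turn [-9.03  8.76  0.  ]
4 [0.4339 0.126 ] shift cm after turn [-9.03 -0.24  0.  ]
```

View pics/f.png

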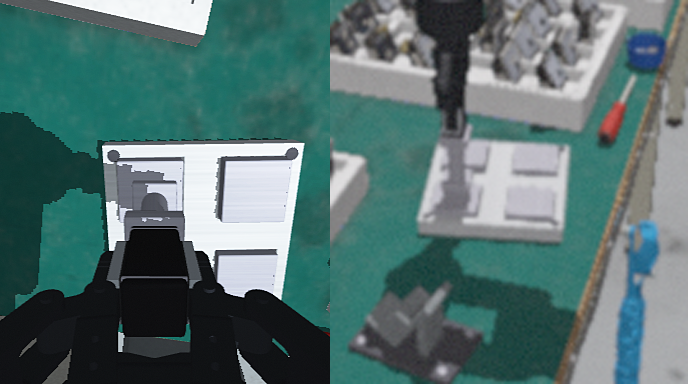

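The foot, at (154,195), is over the far left button, whose middle is at about (150,190). Aligned with the plate; now I'll creep down.

Call:
play_rows([
  [[0,-0.2,0.7,0,0,0,1],[0,0,0.5,0,0,0,1],[0,0,0.2,0,0,0,1],[0,0,0,0,0,0,1]],
])

```text
time_s: 9.8
ee_pos: [0.5228, 0.1451, 0.136]
orientation: [3.128, 0.284, 0.001]
wrist_force: [0.2, 0.3, -3.0]
width: 0.025
finger_force: 60.9
```

Call:
play_rows([
  [[0,0,0.1,0,0,0,1],[0,0,0.1,0,0,0,1]],
])

```text
time_s: 10.0
ee_pos: [0.5232, 0.1446, 0.1342]
orientation: [3.128, 0.283, 0.002]
wrist_force: [-0.5, 0.2, -2.5]
width: 0.0257
finger_force: 60.9
```

Call:
play_rows([
  [[0,0,0.1,0,0,0,1],[0,0,0,0,0,0,1]],
])

```text
time_s: 10.2
ee_pos: [0.5228, 0.1444, 0.1326]
orientation: [3.128, 0.282, 0.0]
wrist_force: [0.1, -0.9, -2.4]
width: 0.025
finger_force: 60.9
```

Call:
play_rows([
  [[0,0.2,0.1,0,0,0,1],[0,0,0,0,0,0,1]],
])

```text
time_s: 10.4
ee_pos: [0.5233, 0.1422, 0.1315]
orientation: [3.128, 0.282, 0.0]
wrist_force: [-0.7, -0.0, -3.3]
width: 0.0255
finger_force: 60.9
```

Call:
play_rows([
  [[0,0,0.1,0,0,0,1],[0,0,0,0,0,0,1]],
])

```text
time_s: 10.6
ee_pos: [0.5232, 0.1424, 0.1305]
orientation: [3.128, 0.282, 0.0]
wrist_force: [-0.3, 0.0, -1.8]
width: 0.0249
finger_force: 60.9
```

Call:
play_rows([
  [[0,0,0.1,0,0,0,1],[0,0,0,0,0,0,1]],
])

```text
time_s: 10.8
ee_pos: [0.5232, 0.1425, 0.1295]
orientation: [3.128, 0.282, 0.0]
wrist_force: [-0.9, 0.4, -2.1]
width: 0.0255
finger_force: 60.9
```

Call:
play_rows([
  [[0,0,0.1,0,0,0,1],[0,0,0,0,0,0,1]],
])

```text
time_s: 11.0
ee_pos: [0.5232, 0.1425, 0.1285]
orientation: [3.128, 0.282, 0.0]
wrist_force: [-0.5, -0.4, -3.0]
width: 0.0253
finger_force: 60.9
```

Call:
play_rows([
  [[0,0,0.1,0,0,0,1],[0,0,0,0,0,0,1]],
])

```text
time_s: 11.2
ee_pos: [0.5232, 0.1425, 0.1275]
orientation: [3.128, 0.282, 0.0]
wrist_force: [0.1, -1.0, -3.4]
width: 0.0253
finger_force: 60.9
```

Call:
play_rows([
  [[0,0,0.1,0,0,0,1],[0,0,0,0,0,0,1]],
])

```text
time_s: 11.4
ee_pos: [0.5235, 0.1425, 0.1274]
orientation: [3.128, 0.282, 0.001]
wrist_force: [-1.3, 0.4, 1.9]
width: 0.0257
finger_force: 61.4
```

Call:
play_rows([
  [[0,0,0.1,0,0,0,1],[0,0,0,0,0,0,1]],
])

```text
time_s: 11.6
ee_pos: [0.5237, 0.1425, 0.1273]
orientation: [3.128, 0.282, 0.001]
wrist_force: [-3.8, -1.6, 6.4]
width: 0.0254
finger_force: 62.2
```

Call:
play_rows([
  [[0,0,0.1,0,0,0,1],[0,0,0,0,0,0,1]],
])

```text
time_s: 11.8
ee_pos: [0.5238, 0.1425, 0.1273]
orientation: [3.128, 0.282, 0.001]
wrist_force: [-6.3, -1.0, 10.0]
width: 0.0253
finger_force: 62.8
```

Far left felt: contact at TCP z of about 0.1275, pressing 13 N. Next, the far right.

Call:
play_rows([
  [[0,0,-1.0,0,0,0,1],[0,0,-1.5,0,0,0,1],[0,3,0,0,0,0,1],[0,3,0,0,0,0,1],[0,3,0,0,0,0,1],[0,0,1,0,0,0,1],[0,0,0.5,0,0,0,1],[0,0,0.2,0,0,0,1],[0,0,0,0,0,0,1]],
])

```text
time_s: 12.7
ee_pos: [0.5388, 0.0547, 0.1321]
orientation: [3.128, 0.284, -0.001]
wrist_force: [-0.6, -0.3, -1.8]
width: 0.0254
finger_force: 61.2
```

Call:
play_rows([
  [[0,0,0.1,0,0,0,1],[0,0,0,0,0,0,1]],
])

```text
time_s: 12.9
ee_pos: [0.5394, 0.0545, 0.1319]
orientation: [3.128, 0.284, 0.001]
wrist_force: [-0.3, 0.7, -2.4]
width: 0.0252
finger_force: 61.2
```

Call:
play_rows([
  [[0,0,0.1,0,0,0,1],[0,0,0,0,0,0,1]],
])

```text
time_s: 13.1
ee_pos: [0.5394, 0.0541, 0.1308]
orientation: [3.128, 0.283, 0.001]
wrist_force: [-0.6, -0.4, -2.8]
width: 0.0253
finger_force: 61.2
```

Call:
play_rows([
  [[0,0,0.1,0,0,0,1],[0,0,0,0,0,0,1]],
])

```text
time_s: 13.3
ee_pos: [0.5397, 0.0539, 0.1304]
orientation: [3.128, 0.282, 0.002]
wrist_force: [-0.3, 0.1, 1.2]
width: 0.0253
finger_force: 61.6
```

Call:
play_rows([
  [[0,0,0.1,0,0,0,1],[0,0,0,0,0,0,1]],
])

```text
time_s: 13.5
ee_pos: [0.5399, 0.054, 0.1303]
orientation: [3.128, 0.282, 0.002]
wrist_force: [-3.4, 0.5, 5.5]
width: 0.0254
finger_force: 62.4
```

The far right makes contact at 0.1304, 3 mm higher. I'll firm up the press, then go to the near right.

Call:
play_rows([
  [[0,0,0.1,0,0,0,1],[0,0,0,0,0,0,1],[0,0,-1.0,0,0,0,1],[0,0,-1.4,0,0,0,1],[-3,0,0,0,0,0,1],[-3,0,0,0,0,0,1],[-3,0,0,0,0,0,1],[0,0,1,0,0,0,1],[0,0,0.5,0,0,0,1],[0,0,0,0,0,0,1],[0,0,0,0,0,0,1]],
])

```text
time_s: 14.6
ee_pos: [0.4515, 0.0378, 0.1369]
orientation: [3.128, 0.282, 0.001]
wrist_force: [-0.4, 0.4, -3.2]
width: 0.0251
finger_force: 61.1
```

Call:
play_rows([
  [[0,0,0.2,0,0,0,1],[0,0,0.1,0,0,0,1],[0,0,0,0,0,0,1]],
])

```text
time_s: 14.9
ee_pos: [0.4509, 0.0378, 0.1336]
orientation: [3.128, 0.282, -0.0]
wrist_force: [-1.3, 1.1, -3.6]
width: 0.0252
finger_force: 61.1
```

Call:
play_rows([
  [[0,0,0.2,0,0,0,1],[0,0,0,0,0,0,1]],
])

```text
time_s: 15.1
ee_pos: [0.4507, 0.0378, 0.1314]
orientation: [3.128, 0.282, -0.0]
wrist_force: [0.1, 0.0, -3.0]
width: 0.0252
finger_force: 61.1
```

Call:
play_rows([
  [[0,0,0.1,0,0,0,1],[0,0,0,0,0,0,1]],
])

```text
time_s: 15.3
ee_pos: [0.4507, 0.0378, 0.1306]
orientation: [3.128, 0.282, 0.0]
wrist_force: [-0.2, 0.5, -2.0]
width: 0.0253
finger_force: 61.1
```

Call:
play_rows([
  [[0,0,0.1,0,0,0,1],[0,0,0.1,0,0,0,1],[0,0,0.1,0,0,0,1]],
])

```text
time_s: 15.6
ee_pos: [0.4508, 0.0378, 0.1276]
orientation: [3.128, 0.282, 0.001]
wrist_force: [-0.1, 1.1, -2.9]
width: 0.0252
finger_force: 61.1
```

Call:
play_rows([
  [[0,0,0.1,0,0,0,1],[0,0,0.1,0,0,0,1],[0,0,0,0,0,0,1]],
])

```text
time_s: 15.9
ee_pos: [0.4512, 0.0378, 0.1273]
orientation: [3.128, 0.282, 0.001]
wrist_force: [-4.6, -0.2, 6.8]
width: 0.0251
finger_force: 62.5
```

Call:
play_rows([
  [[0,0,0.1,0,0,0,1],[0,0,0,0,0,0,1]],
])

```text
time_s: 16.1
ee_pos: [0.4514, 0.0378, 0.1274]
orientation: [3.128, 0.283, 0.001]
wrist_force: [-6.6, 0.1, 12.1]
width: 0.0253
finger_force: 63.1
```

Near right: 0.1274, low. Next, the near left.

Call:
play_rows([
  [[0,0,-1.0,0,0,0,1],[0,0,-1.5,0,0,0,1],[0,-3,0,0,0,0,1],[0,-3,0,0,0,0,1],[0,-3,0,0,0,0,1],[0,0,1,0,0,0,1],[0,0,0.6,0,0,0,1],[0,0,0.2,0,0,0,1],[0,0,0.1,0,0,0,1],[0,0,0.1,0,0,0,1],[0,0,0.1,0,0,0,1],[0,0,0,0,0,0,1]],
])

```text
time_s: 17.3
ee_pos: [0.4349, 0.126, 0.1287]
orientation: [3.128, 0.281, 0.001]
wrist_force: [0.2, 0.2, -2.0]
width: 0.0252
finger_force: 61.5
```

Call:
play_rows([
  [[0,0,0.1,0,0,0,1],[0,0,0.1,0,0,0,1],[0,0,0,0,0,0,1]],
])

```text
time_s: 17.6
ee_pos: [0.435, 0.1263, 0.1273]
orientation: [3.128, 0.282, 0.001]
wrist_force: [-1.9, -0.5, 0.5]
width: 0.0255
finger_force: 61.8
```

Call:
play_rows([
  [[0,0,0.1,0,0,0,1],[0,0,0.1,0,0,0,1],[0,0,0,0,0,0,1]],
])

```text
time_s: 17.9
ee_pos: [0.4354, 0.1264, 0.1273]
orientation: [3.128, 0.283, 0.002]
wrist_force: [-5.9, -1.6, 11.7]
width: 0.025
finger_force: 63.4
```

Near left: 0.1273, low. So the far right is the highest, and I'll take the probe back there.

Call:
play_rows([
  [[0,0,-1.0,0,0,0,1],[0,0,-1.5,0,0,0,1],[3,3,0,0,0,0,1],[3,3,0,0,0,0,1],[3,3,0,0,0,0,1],[0,0,0.9,0,0,0,1],[0,0,0.5,0,0,0,1],[0,0,0.2,0,0,0,1],[0,0,0.1,0,0,0,1],[0,0,0,0,0,0,1],[0,0,0,0,0,0,1]],
])

```text
time_s: 19.0
ee_pos: [0.5392, 0.0544, 0.1332]
orientation: [3.128, 0.284, 0.002]
wrist_force: [0.9, 0.6, -2.5]
width: 0.0251
finger_force: 61.5
```

```bash
python3 go.py; python3 - <<'E'
from h import *
f=grab_frame("wrist"); g=grab_frame("side"); s=g["image"][130:280,190:330,::-1]
cv2.imwrite("pics/g.png",np.hstack([f["image"][:,100:430,::-1],cv2.resize(s,(358,384),interpolation=2)]))
E
```

```text
pos [0.5392 0.0544 0.1332] F [ 0.9  0.6 -2.5] w 0.0251 t 19.0
turn deg [ 0.1 -0.1  0. ]
1 [0.5224 0.1422] shift cm after turn [-0.08 -8.94  0.  ]
2 [0.5385 0.0536] shift cm after turn [-0.08  0.06  0.  ]
3 [0.45   0.0375] shift cm after turn [-9.08  0.06  0.  ]
4 [0.4339 0.126 ] shift cm after turn [-9.08 -8.94  0.  ]
```

Call:
play_rows([
  [[0,0,0.1,0,0,0,1],[0,0,0.1,0,0,0,1],[0,0,0.1,0,0,0,1],[0,0,0,0,0,0,1]],
])

```text
time_s: 19.5
ee_pos: [0.5396, 0.0539, 0.1304]
orientation: [3.128, 0.282, 0.001]
wrist_force: [-1.3, -0.1, 0.9]
width: 0.0254
finger_force: 61.8
```

Call:
play_rows([
  [[0,0,0.05,0,0,0,1],[0,0,0,0,0,0,1]],
])

```text
time_s: 19.7
ee_pos: [0.5397, 0.0539, 0.1303]
orientation: [3.128, 0.282, 0.001]
wrist_force: [-3.2, 0.0, 5.2]
width: 0.025
finger_force: 62.6
```

Call:
play_rows([
  [[0,0,-0.1,0,0,0,1],[0,0,0,0,0,0,1],[0,0,0,0,0,0,0.35],[0,0,0,0,0,0,0.3],[0,0,0,0,0,0,0.2],[0,0,0,0,0,0,0.0],[0,0,0,0,0,0,-0.3],[0,0,0,0,0,0,-0.6],[0,0,0,0,0,0,-0.6],[0,0,0,0,0,0,-0.6]],
], grip_force=20)

```text
time_s: 20.7
ee_pos: [0.5394, 0.0539, 0.1302]
orientation: [3.128, 0.282, 0.001]
wrist_force: [-0.4, -0.4, -0.1]
width: 0.0684
finger_force: 0.0
```

Call:
play_rows([
  [[0,0,-1,0,0,0,-0.6],[0,0,-2,0,0,0,-0.6],[0,0,-3,0,0,0,-0.6],[0,0,-3,0,0,0,-0.6],[0,0,-3,0,0,0,-0.6],[0,0,-2,0,0,0,-0.6],[0,0,0,0,0,0,-0.6],[0,0,0,0,0,0,-0.6]],
])

```text
time_s: 21.5
ee_pos: [0.5393, 0.054, 0.2705]
orientation: [3.128, 0.282, 0.002]
wrist_force: [-0.3, 0.3, 0.5]
width: 0.0683
finger_force: 0.0
```

```bash
python3 - <<'E'
from h import *
o=observe(); print(o["ee_pos"],o["width"],o["time_s"])
f=grab_frame("wrist"); g=grab_frame("side"); s=g["image"][130:280,190:330,::-1]
cv2.imwrite("pics/h.png",np.hstack([f["image"][:,100:430,::-1],cv2.resize(s,(358,384),interpolation=2)]))
E
```

```text
[0.53933843 0.0539891  0.27049242] 0.06827227592760277 21.5
```

View pics/h.png

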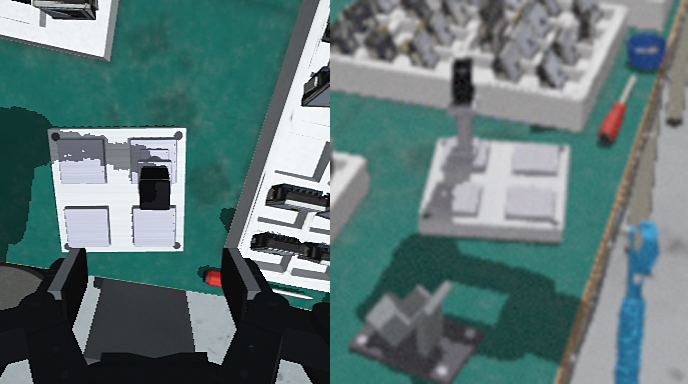

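The probe stands free and upright on the far right button: foot at about (153,160) in the wrist half, (465,150) in the side half. The gripper is clear of it.

```bash
python3 -c "
from plant import sign_off
print(sign_off())"
```

```text
the job is handed in; nothing more can be done
None
```

I pressed all four buttons in order, found the far right one 3 mm higher than the other three, left the probe standing upright and released in its middle, and handed the job in; no verdict came back.

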